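Find the sound casting cell with a spacer blade

ROBOT

A 6-joint arm with a two-finger parallel gripper is mounted at the origin on a cart in front of the work surface, level with it; the furniture and walls round the work are solid. World frame = base frame: x ahead of the robot, y to its left, z up, the work surface at z = 0. Lengths are in mm, angles in rad, forces in N, time in s.
With the tool pointing down it reaches from about 400 to 925 mm from the base axis. Payload 12.5 kg.
Tool frame: the origin (TCP) lies on the mounting face of the last link; the fingertips stand 190 mm ahead of it and the grasp point (between the pads) lies 171 mm ahead of it (env.grasp_offset is the distance from the TCP to the grasp point, in mm); z points along the fingers, y is the direction in which the jaws open and shut (so a half turn about z gives the same grasp; the last joint's range is limited). The gripper opens to 95 mm and grips with 3 to 60 N. Pads are 20 mm wide; open, the fingers measure 119 mm over their backs; the gripper's body (75 mm by 180 mm) begins 59 mm behind the grasp point.
Start: joints at [1.222, 0.491, 1.559, -0, 1.092, -0.106], TCP at [150.239, 606.674, 404.761] pointing down, gripper open.
Joint ranges: [-3.1, 3.1], [-0.84, 2.19], [0.05, 2.79], [-1.13, 4.28], [0.06, 2.93], [-2.69, 2.69]. Speed limits (rad/s): [2.22, 2.22, 2.79, 3.14, 3.14, 3.14].

INTERFACE

Orientations are given as [roll, pitch, yaw] about the fixed x, y, z axes, in that order (R = Rz(yaw) Ry(pitch) Rx(roll)).
In Python, from cell import env, viewer gives the robot as it stands.
- The arm moves only by the tool play_rows, never from a script. Its argument "increments" is a list of rows, each an object of numbers: "dx", "dy", "dz": the shift along the tool's x, y, z in mm; "rx", "ry", "rz": the turn, a rotation vector about the tool's x, y, z in units of 6 degrees (1.0 is 6 degrees). A call has 1 to 8 rows; each row is the pose to reach, as a shift and turn from the pose measured when the call began, along the tool's axes at that moment; what a row does not reach only later rows make up. A row lasts 1/12 s, in which the tool goes at most 41.7 mm and 7.16 degrees, less where a joint would pass 70% of its speed; a pose out of reach is approached as far as the arm can. A call with a gripper value outside its range is refused whole. "fingers" is the opening, from 0 (shut) to 1 (fully open), set as the call begins (left out, the last holds). The fingers move at their own pace and stop on an object; the grip force is fixed at half the most. Time passes only in rows, so rows that repeat a pose let the fingers close. It gives the time, the measured TCP pose, the force and the opening at its end, in the units of the state.
- env.state(): the state, without advancing time (a new reading comes with each control period).
- viewer.read_camera(name): name is "scene" or "top"; returns a dict with "image" (384x512x3 uint8, red, green, blue), "fx", "fy", "cx", "cy" (pixels), "rvec" (rotation vector, rad) and "tvec" (3), from world to camera coordinates, as OpenCV has them. Camera axes: x right, y down, z forward; pixel columns grow to the right and rows downward; lengths in mm; the calibration is good to about 2 mm. A picture is of the moment at which its call begins. There is no depth.
- env.job_done(): hands the job in, once; it reports no verdict.
The state is a dict: "t": time; "joints": joint angles; "qvel": joint speeds; "tau": joint torques, N m; "eef_pos": TCP position; "tcp_rot": TCP orientation; "ft_force": force on the tool from outside, world axes, zero at the start; "moment": the same for the moment, N m; "opening": opening from 0.0 (shut) to 1.0 (fully open).
Only numpy, scipy, OpenCV 4.12 (cv2) and the standard library are available. Lean on these libraries where they do the work, as an engineer would, in place of code of your own. Each camera call takes 0.05 s, during which the arm holds its last target.

TASK

One of the four cells of the casting block still holds a spacer blade with the right light drag; the others are slack or jammed. Take the orange-handled spacer blade from its wooden holder by its handle, find that cell by feeling how the blade slides in, without ever forcing the blade, and leave the blade standing fully home in it. Leave the glass vial, the amber bottle and the small petri dish where they are.

Things in the scene. Friction and masses are not known exactly. Their poses are not given: they have to be found in the camera images.
- spacer_grip (a point): Centre of the orange handle of the loose spacer blade (about 65 g). Handle 30 mm wide (x), 14 mm thick (y), 50 mm tall (z, up): grasp it across the 14 mm, closing along y. Its underside (the shoulder) is 25 mm below this point. At the start the shoulder rests on the holder and this point is 75 mm above the worktop; lift it straight up over 50 mm to clear. Same after a half turn about z.
- spacer_tip (a point): Centre of the lower edge of the steel blade, 70 mm below the handle's centre; same axes as the handle.
- spacer_blade: The steel blade, fixed to the orange handle and pointing straight down from it: 22 mm wide (x), 4 mm thick (y), 45 mm long from the shoulder to its lower edge, where its origin is. Forcing it is 25 N or more on the steel: keep pushes under about 15 N.
- holder: Fixed light wooden holder, 56 x 44 x 50 mm on a 64 x 52 mm foot, with a slot 26 x 8 mm in its top (long side along its x) in which the blade hangs. Origin: centre of its underside. Beware the fixed retort stand between the start and the work: rod at x 0.55, y -0.08, 0.52 m tall, clamp to y -0.25 from 0.19 m up; pass it on the robot's side, 0.4 m from the base axis.
- casting_block: Fixed white block with an aluminium cover, 70 x 226 x 65 mm tall, origin at the centre of its underside, z up. Four cells in a row along its y, 48 mm apart, at y = -72, -24, 24, 72 mm. In each a pair of black jaws, closed at the middle, with a funnel that the blade meets about 20 mm below the cover's top. All look alike; one is sound, one slack, two jammed, in a new order every time.
- cell_1 (a point): Centre of a cell's mouth, at the top of the cover; mouth 30 mm (x) by 10 mm (y); z up. This one is at block y = -72 mm. Fully home in any cell means 45 mm deep, shoulder on the cover, handle's centre 90 mm above the worktop.
- cell_2 (a point): Centre of a cell's mouth, at the top of the cover; mouth 30 mm (x) by 10 mm (y); z up. This one is at block y = -24 mm. In whichever cell is sound, the sprung jaws need a push of about 4 to 12 N to part at 20 to 31 mm deep, then a steady 2 to 6 N (felt while it slides) to fully home, and hold the blade when it is let go.
- cell_3 (a point): Centre of a cell's mouth, at the top of the cover; mouth 30 mm (x) by 10 mm (y); z up. This one is at block y = 24 mm. In whichever cell is slack, the jaws part at a push under 1 N and do not grip the blade.
- cell_4 (a point): Centre of a cell's mouth, at the top of the cover; mouth 30 mm (x) by 10 mm (y); z up. This one is at block y = 72 mm. In whichever cells are jammed, the blade stops 19 to 22 mm deep; pushing on loads it by about 1.2 N for each further mm; its jaws spring back.
- vial_open: Loose clear glass vial, 35 mm across, 66 mm tall, a bystander; origin at the centre of its underside.
- amber_bottle: Loose amber dropper bottle, 47 x 47 mm, 132 mm tall, a bystander; origin at the centre of its underside.
- petri_60: Loose small glass petri dish, 70 mm across, 17 mm tall, a bystander; origin at the centre of its underside.
Things that resemble listed ones, but are neither listed nor needed, are in the scene too. What is meant by the part that bears spacer_grip is not blue or pink, and is the smaller of those in its own colour.

How it is judged (in metres and radians):
On the way:
1. the spacer blade is lifted clear of its holder (height (world z) of spacer_tip above 0.058 m), for 0.1 s.
At the end, for the whole second after the job is handed in: the blade stands upright (within about 8 degrees) and at rest, home in the sound cell: its lower edge at least 40 mm below the top of the cover (45 mm is fully home) and within 6 mm of the cell's middle, gripped by that cell's jaws (more than 3 N on the blade), and let go (((horizontal distance between spacer_tip and cell_1 below 0.006 m and z of spacer_tip in the frame of cell_1 below -0.04 m) or (horizontal distance between spacer_tip and cell_2 below 0.006 m and z of spacer_tip in the frame of cell_2 below -0.04 m) or (horizontal distance between spacer_tip and cell_3 below 0.006 m and z of spacer_tip in the frame of cell_3 below -0.04 m) or (horizontal distance between spacer_tip and cell_4 below 0.006 m and z of spacer_tip in the frame of cell_4 below -0.04 m)) and angle between spacer_blade's own z axis and vertical below 0.15 rad and contact force between spacer_blade and anything else above 3 N and linear speed of spacer_blade below 0.02 m/s); the robot touches nothing.
It fails at once if the blade is forced: 25 N or more on the steel blade (by the fingers too: hold it by the handle) (contact force between spacer_blade and anything else above 25 N).
It fails at once if the glass vial is moved by more than 15 mm (distance of vial_open from where it was at the start of the episode above 0.015 m).
It fails at once if the amber bottle is moved by more than 15 mm (distance of amber_bottle from where it was at the start of the episode above 0.015 m).
It fails at once if the small petri dish is moved by more than 15 mm (distance of petri_60 from where it was at the start of the episode above 0.015 m).
It also fails if it takes over 48 s, if anything falls off the work surface, if the arm or the gripper's body presses on something with over 40 N, if the wrist force passes 120 N, or if a joint passes its speed limit or range.

## Working session

There is one attempt and no reset: what is moved stays moved. The work goes in short steps, Python scripts to look and compute and a tool call to move; the robot and the scene stay as the last step left them, time stands still between calls to the robot, and variables do not carry over. Pictures are saved under pics/ and viewed, and the job is handed in when it is done.

Besides the shell and the picture viewer there is one more tool, called in YAML: its name, and indented under it one key for each argument. play_rows: Moves the arm, as the interface text tells. Its arguments: {"type":"object","properties":{"increments":{"type":"array","items":{"type":"object","properties":{"dx":{"type":"number"},"dy":{"type":"number"},"dz":{"type":"number"},"rx":{"type":"number"},"ry":{"type":"number"},"rz":{"type":"number"}}}},"fingers":{"type":"number"}},"required":["increments"]}

```bash
ls; mkdir -p pics; python3 - <<'E'
from cell import env, viewer
import cv2,pickle
print(env.state())
for n in("scene","top"):
    c=viewer.read_camera(n); pickle.dump(c,open(n+".pkl","wb"))
    cv2.imwrite(f"pics/{n}0.png",c["image"][:,:,::-1]); print({k:v for k,v in c.items() if k!="image"})
E
```

```text
pics
{'t': 0.0, 'joints': array([ 1.22245390e+00,  4.91540409e-01,  1.55943280e+00, -1.42734672e-06,
        1.09169628e+00, -1.05632219e-01]), 'qvel': array([ 6.47535155e-04, -1.02474439e-03,  1.28631336e-04, -1.72526283e-05,
        1.38849504e-03,  4.41519619e-04]), 'tau': array([-1.02028956e-03, -6.12642288e+01, -2.58175349e+01,  6.91517908e-02,
        4.83906304e-02, -1.13448200e-04]), 'eef_pos': array([150.19568706, 606.6521524 , 404.17926756]), 'tcp_rot': array([-3.14052169e+00, -1.12278066e-04,  2.89888305e+00]), 'ft_force': array([-0.23560634, -0.33829447,  0.27413448]), 'moment': array([-0.00885144,  0.03387163, -0.01472551]), 'opening': 0.9997351055586788}
{'fx': 469.4112486816227, 'fy': 469.4112486816227, 'cx': 258.8114295797682, 'cy': 191.57828611117003, 'rvec': array([ 2.20927009, -1.02771019,  0.37795717]), 'tvec': array([-126.41581586,  453.02605213,  645.2315728 ])}
{'fx': 357.7080906225018, 'fy': 357.7080906225018, 'cx': 250.95720204668035, 'cy': 190.0488134399637, 'rvec': array([ 2.168908  , -2.16676882,  0.02428647]), 'tvec': array([279.68229076, 502.54971496, 864.98660843])}
```

View pics/scene0.png

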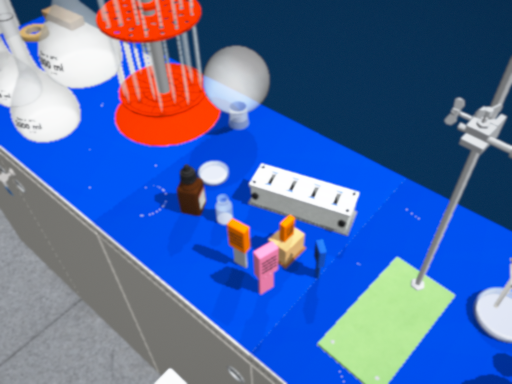

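View pics/top0.png

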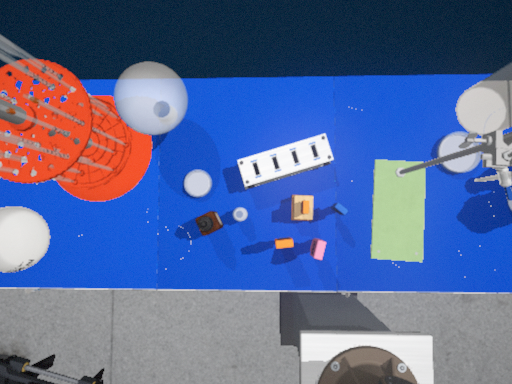

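```bash
cat > h.py <<'E'
import numpy as np,cv2,pickle
def load(n): return pickle.load(open(n+".pkl","rb"))
def K(c): return np.array([[c["fx"],0,c["cx"]],[0,c["fy"],c["cy"]],[0,0,1.]])
def proj(c,P): return cv2.projectPoints(np.float64(P).reshape(-1,3),c["rvec"],c["tvec"],K(c),None)[0].reshape(-1,2)
def ray(c,uv):
    R=cv2.Rodrigues(c["rvec"])[0]; o=-R.T@c["tvec"]
    d=R.T@np.linalg.inv(K(c))@np.array([uv[0],uv[1],1.]); return o,d
def onz(c,uv,z):
    o,d=ray(c,uv); return o+d*(z-o[2])/d[2]
def tri(uv1,c1,uv2,c2):
    o1,d1=ray(c1,uv1);o2,d2=ray(c2,uv2);d1/=np.linalg.norm(d1);d2/=np.linalg.norm(d2)
    s=np.linalg.lstsq(np.c_[d1,-d2],o2-o1,rcond=None)[0]
    p,q=o1+d1*s[0],o2+d2*s[1]; return (p+q)/2,np.linalg.norm(p-q)
E
python3 - <<'E'
from h import *
s,t=load("scene"),load("top")
cv2.imwrite("pics/sc.png",cv2.resize(s["image"][150:310,160:370,::-1],None,fx=3.7,fy=3.7,interpolation=cv2.INTER_CUBIC))
cv2.imwrite("pics/tc.png",cv2.resize(t["image"][125:265,180:360,::-1],None,fx=4.2,fy=4.2,interpolation=cv2.INTER_CUBIC))
for n,c in(("s",s),("t",t)):
    hsv=cv2.cvtColor(c["image"],cv2.COLOR_RGB2HSV)
    for nm,lo,hi in(("orange",(8,190,120),(20,255,255)),("wood",(8,40,100),(28,170,255))):
        m=cv2.inRange(hsv,lo,hi)
        k,l,st,ce=cv2.connectedComponentsWithStats(m)
        for i in range(1,k):
            if st[i,4]>25: print(n,nm,st[i],ce[i].round(1), cv2.minAreaRect(np.argwhere(l==i)[:,::-1].astype(np.float32)))
E
```

```text
s orange [205 104  13  26  63] [212.2 115.6] ((211.45730590820312, 116.88414001464844), (10.380563735961914, 25.288822174072266), 6.340191841125488)
s orange [176 114  26  26 164] [187.6 126.6] ((188.72640991210938, 125.29244995117188), (24.312820434570312, 20.466724395751953), 74.05460357666016)
s orange [280 216  14  25 207] [286.4 229.7] ((286.3470458984375, 227.98822021484375), (12.041351318359375, 24.61957550048828), 4.398705005645752)
s orange [228 220  21  32 386] [238.6 236.6] ((238.76998901367188, 235.38998413085938), (32.38549041748047, 18.384775161743164), 81.8698959350586)
s wood [42  7 10 10 60] [46.8 10.8] ((47.00000762939453, 10.0), (7.071067810058594, 9.899494171142578), 45.0)
s wood [ 19  25  27  16 292] [32.  32.4] ((32.0, 32.5), (15.0, 26.0), 90.0)
s wood [269 228  35  39 678] [288.5 246.1] ((286.5000305175781, 243.00001525878906), (30.405588150024414, 36.06244659423828), 45.0)
t wood [  5 106  11   9  45] [ 10.2 110.4] ((10.349996566772461, 110.45001220703125), (10.435516357421875, 6.957010269165039), 18.434947967529297)
t wood [292 195  21  25 484] [302.  207.3] ((302.0, 207.0), (24.0, 20.0), 90.0)
t wood [280 239  13   9  57] [286.3 242.6] ((286.0, 243.0), (8.0, 12.0), 90.0)
t wood [ 334  347   83   37 1003] [373.9 360.4] ((377.64703369140625, 360.9117736816406), (85.12999725341797, 24.738632202148438), 14.03624439239502)
t wood [ 22 362   7  10  26] [ 24.2 366.5] ((24.230770111083984, 366.3461608886719), (3.224903106689453, 10.294882774353027), 29.744882583618164)
```

View pics/sc.png

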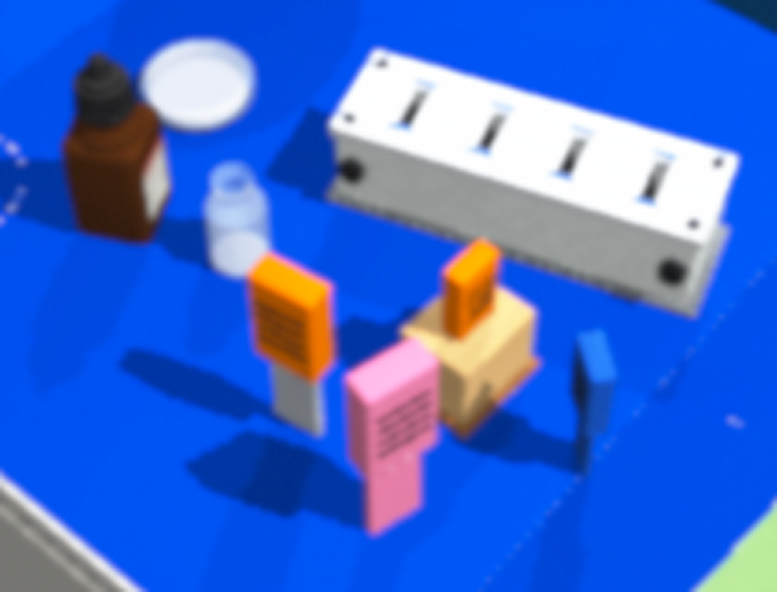

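View pics/tc.png

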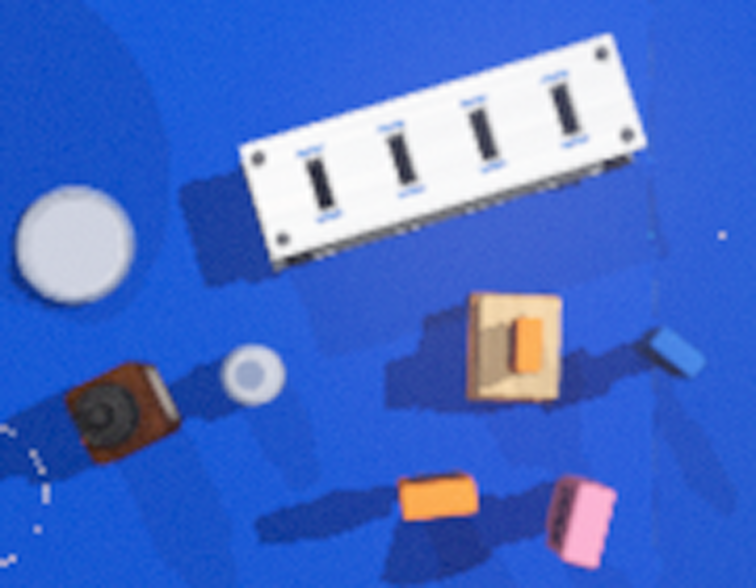

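```bash
python3 - <<'E'
from h import *
s,t=load("scene"),load("top")
for n,c in(("s",s),("t",t)):
    R=cv2.Rodrigues(c["rvec"])[0]; print(n,"campos",(-R.T@c["tvec"]).round())
    im=c["image"]; hsv=cv2.cvtColor(im,cv2.COLOR_RGB2HSV)
    F=4; big=cv2.cvtColor(cv2.resize(im,None,fx=F,fy=F,interpolation=cv2.INTER_CUBIC),cv2.COLOR_RGB2HSV)
    def comps(m,name,z,mn):
        cs,_=cv2.findContours(m,cv2.RETR_EXTERNAL,cv2.CHAIN_APPROX_NONE)
        for q in cs:
            if cv2.contourArea(q)<mn: continue
            uv=((q.reshape(-1,2)+.5)/F-.5)
            if not(180<uv[:,0].mean()<370 and 120<uv[:,1].mean()<270): continue
            W=np.array([onz(c,p,z)[:2] for p in uv],np.float32)
            r=cv2.minAreaRect(W); print(n,name,uv.mean(0).round(1),np.round(r[0],1),np.round(r[1],1),round(r[2],1))
    o=cv2.inRange(big,(5,170,150),(22,255,255)); comps(o,"orange100",100,300)
    if n=="t":
        comps(cv2.inRange(big,(0,0,185),(179,60,255)),"white65",65,3000)
        comps(cv2.inRange(big,(0,0,0),(179,255,90)),"dark65",65,150)
        comps(cv2.inRange(big,(5,30,100),(28,255,255)),"wood50",50,3000)
E
```

```text
s campos [  14. -171.  780.]
s orange100 [239.3 236.8] [375.  198.9] [76.7 35.6] 49.3
s orange100 [286.6 227.9] [443.2 142.6] [61.3 24.2] 32.6
t campos [445. 243. 907.]
t orange100 [283.4 242.8] [379.6 203.6] [18.1 36.6] 6.3
t white65 [197.2 182.9] [517.  406.3] [61.5 62.9] 0.0
t white65 [284.8 159.5] [571.7 198.8] [ 68.3 220.1] 16.6
t dark65 [313.  247.3] [366.5 134. ] [ 4.7 29.8] 76.3
t dark65 [210.3 221.9] [423.  378.2] [46.4 54.2] 26.3
t dark65 [255.9 168.6] [550.8 266.9] [25.5  6.2] 16.7
t dark65 [275.2 162.6] [564.3 221.2] [24.2  5.9] 17.2
t dark65 [294.6 156.9] [578.2 175.6] [24.3  5.4] 17.2
t dark65 [314.  150.7] [592.3 129.8] [23.3  5.2] 17.0
t wood50 [301.9 207.2] [459.4 157.2] [49.4 58.5] 88.4
```

```bash
python3 - <<'E'
from h import *
s,t=load("scene"),load("top")
hsv=cv2.cvtColor(t["image"],cv2.COLOR_RGB2HSV)
print(hsv[207,290:316].tolist())
F=6
big=cv2.cvtColor(cv2.resize(t["image"],None,fx=F,fy=F,interpolation=cv2.INTER_CUBIC),cv2.COLOR_RGB2HSV)
m=cv2.inRange(big,(5,165,190),(28,255,255)); 
cs,_=cv2.findContours(m,cv2.RETR_EXTERNAL,cv2.CHAIN_APPROX_NONE)
for q in cs:
    uv=((q.reshape(-1,2)+.5)/F-.5)
    if cv2.contourArea(q)>200 and 275<uv[:,0].mean()<325 and uv[:,1].mean()>180:
        W=np.array([onz(t,p,100)[:2] for p in uv],np.float32); print(uv.mean(0),cv2.minAreaRect(W),uv.min(0),uv.max(0))
cv2.imwrite("pics/t2.png",cv2.resize(t["image"][185:230,280:325,::-1],None,fx=12,fy=12,interpolation=cv2.INTER_CUBIC))
cv2.imwrite("pics/s2.png",cv2.resize(s["image"][205:275,260:330,::-1],None,fx=8,fy=8,interpolation=cv2.INTER_CUBIC))
E
```

```text
[[115, 176, 161], [146, 65, 134], [8, 101, 154], [9, 81, 133], [15, 80, 168], [16, 77, 188], [17, 80, 185], [16, 78, 182], [16, 78, 182], [17, 77, 181], [14, 82, 165], [7, 69, 114], [3, 113, 131], [14, 164, 224], [16, 164, 252], [16, 163, 253], [16, 164, 252], [16, 161, 252], [16, 154, 247], [16, 101, 238], [18, 75, 238], [18, 73, 241], [14, 46, 220], [122, 64, 198], [112, 187, 207], [112, 191, 210]]
[283.6657373  243.03624535] ((378.8135986328125, 203.3178253173828), (17.322978973388672, 36.911617279052734), 6.618164539337158) [275.25       238.41666667] [292.25       247.58333333]
[304.64330808 206.40782828] ((459.8705139160156, 154.83152770996094), (10.41823959350586, 25.233875274658203), 88.69293975830078) [302.91666667 201.08333333] [307.75 212.25]
```

View pics/t2.png

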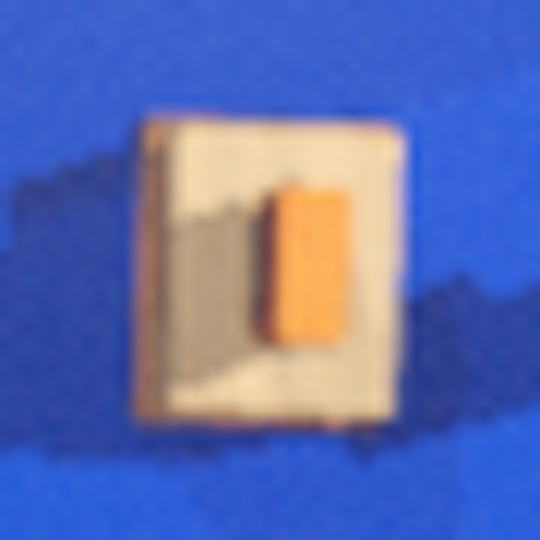

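View pics/s2.png

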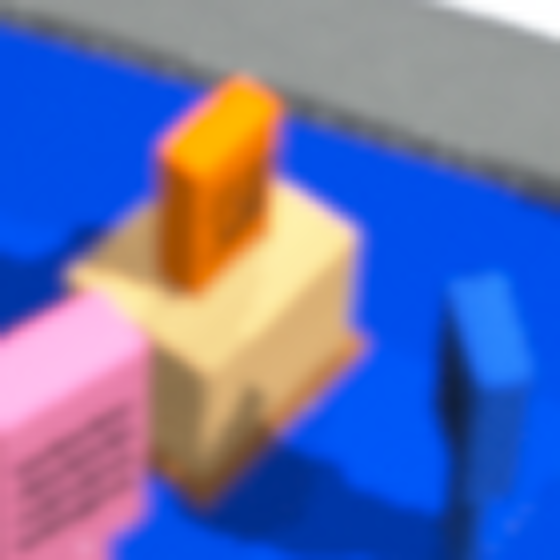

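```bash
python3 - <<'E'
from h import *
s,t=load("scene"),load("top")
print(tri((287.4,220.2),s,(305.5,206.6),t), onz(t,(305.5,206.6),100), onz(s,(287.4,220.2),100))
# slots via cover: scene mouth centres at crop sc/3.7
for a,b in(((413,107),(255.9,168.6)),((491,131),(275.2,162.6)),((571,156),(294.6,156.9)),((654,181),(314,150.7))):
    u=(a[0]/3.7+160-.4,a[1]/3.7+150-.4); print(tri(u,s,b,t),onz(s,u,65)[:2],onz(t,b,65)[:2])
E
```

```text
(array([460.05977159, 154.1366668 ,  96.94401391]), np.float64(0.03774289455353649)) [460.01535887 154.45665852 100.        ] [458.04870449 152.6941338  100.        ]
(array([550.54615816, 267.08429066,  62.00217639]), np.float64(0.6396833803313569)) [548.07188214 265.47387279] [550.39115882 266.76582874]
(array([564.74458033, 221.36725523,  61.2935977 ]), np.float64(0.9171984730198589)) [561.5562683  219.64848098] [564.53316983 221.12473278]
(array([578.24121304, 175.38469309,  61.03458715]), np.float64(0.9089720647687423)) [574.77152119 173.76967813] [577.9257647  175.36188295]
(array([592.91173254, 129.50678115,  60.29536082]), np.float64(1.137637923713454)) [588.66429345 127.90626996] [592.47498166 129.70408414]
```

```bash
cat > go.py <<'E'
import sys,numpy as np
from scipy.spatial.transform import Rotation as Ro
from cell import env
s=env.state(); x,y,z,yaw=map(float,sys.argv[1:5])
r=lambda v:Ro.from_euler('xyz',v)
R0=r(s["tcp_rot"]);R1=r([np.pi,0,yaw])
print("t",round(s["t"],2),"pos",s["eef_pos"].round(1),"rot",s["tcp_rot"].round(3),"ft",s["ft_force"].round(2),"open",round(s["opening"],3))
print("d",R0.inv().apply(np.array([x,y,z])-s["eef_pos"]).round(1),"r",((R0.inv()*R1).as_rotvec()/np.radians(6)).round(2))
E
python3 go.py 460 154.3 404 3.11
```

```text
t 0.1 pos [150.2 606.7 404.2] rot [-3.141 -0.     2.899] ft [-0.39  0.07 -0.29] open 1.001
d [-409.4 -364.6    0.5] r [-0.01 -0.   -2.02]
```

play_rows:
  increments:
    - {"dx": -410,"dy": -365,"dz": 0,"rz": -2}
    - {"dx": -410,"dy": -365,"dz": 0,"rz": -2}
    - {"dx": -410,"dy": -365,"dz": 0,"rz": -2}
    - {"dx": -410,"dy": -365,"dz": 0,"rz": -2}
    - {"dx": -410,"dy": -365,"dz": 0,"rz": -2}
    - {"dx": -410,"dy": -365,"dz": 0,"rz": -2}
    - {"dx": -410,"dy": -365,"dz": 0,"rz": -2}
    - {"dx": -410,"dy": -365,"dz": 0,"rz": -2}
  fingers: 0.5

```text
invalid input
```

```bash
python3 go.py 460 154.3 404 3.11
```

```text
t 0.1 pos [150.2 606.7 404.2] rot [-3.141 -0.     2.899] ft [-0.39  0.07 -0.29] open 1.001
d [-409.4 -364.6    0.5] r [-0.01 -0.   -2.02]
```

play_rows:
  increments:
    - {"dx": -30,"dy": -27,"dz": 0,"rx": 0,"ry": 0,"rz": -0.3}
    - {"dx": -60,"dy": -54,"dz": 0,"rx": 0,"ry": 0,"rz": -0.6}
    - {"dx": -90,"dy": -80,"dz": 0,"rx": 0,"ry": 0,"rz": -0.9}
    - {"dx": -120,"dy": -107,"dz": 0,"rx": 0,"ry": 0,"rz": -1.2}
    - {"dx": -150,"dy": -133,"dz": 0,"rx": 0,"ry": 0,"rz": -1.5}
    - {"dx": -180,"dy": -160,"dz": 0,"rx": 0,"ry": 0,"rz": -1.8}
    - {"dx": -210,"dy": -187,"dz": 0,"rx": 0,"ry": 0,"rz": -2}
    - {"dx": -240,"dy": -214,"dz": 0,"rx": 0,"ry": 0,"rz": -2}
  fingers: 0.5

```text
t: 0.77
eef_pos: [332.3, 339.5, 404.3]
tcp_rot: [-3.141, -0.0, 3.11]
ft_force: [1.7, 0.6, 0.0]
opening: 0.522
```

```bash
python3 go.py 460 154.3 404 3.11
```

```text
t 0.77 pos [332.3 339.5 404.3] rot [-3.141 -0.     3.11 ] ft [1.72 0.59 0.03] open 0.522
d [-133.5 -181.     0.5] r [-0.01 -0.   -0.  ]
```

play_rows:
  increments:
    - {"dx": -23,"dy": -31,"dz": 0,"rx": 0,"ry": 0,"rz": 0}
    - {"dx": -46,"dy": -62,"dz": 0,"rx": 0,"ry": 0,"rz": 0}
    - {"dx": -69,"dy": -93,"dz": 0,"rx": 0,"ry": 0,"rz": 0}
    - {"dx": -92,"dy": -124,"dz": 10,"rx": 0,"ry": 0,"rz": 0}
    - {"dx": -115,"dy": -155,"dz": 20,"rx": 0,"ry": 0,"rz": 0}
    - {"dx": -133.5,"dy": -181,"dz": 40,"rx": 0,"ry": 0,"rz": 0}
    - {"dx": -133.5,"dy": -181,"dz": 70,"rx": 0,"ry": 0,"rz": 0}
    - {"dx": -133.5,"dy": -181,"dz": 80,"rx": 0,"ry": 0,"rz": 0}
  fingers: 0.5

```text
t: 1.43
eef_pos: [460.3, 152.5, 321.5]
tcp_rot: [-3.14, -0.004, 3.107]
ft_force: [-1.2, 0.2, -0.9]
opening: 0.499
```

```bash
python3 go.py 460 154.3 246 3.11; python3 - <<'E'
from cell import env, viewer
import cv2
for n in("scene","top"):
    c=viewer.read_camera(n)
    cv2.imwrite(f"pics/{n}1.png",c["image"][:,:,::-1])
E
```

```text
t 1.43 pos [460.3 152.5 321.5] rot [-3.14  -0.004  3.107] ft [-1.17  0.25 -0.95] open 0.499
d [ 0.   2.  75.5] r [-0.02 -0.04 -0.03]
```

View pics/scene1.png

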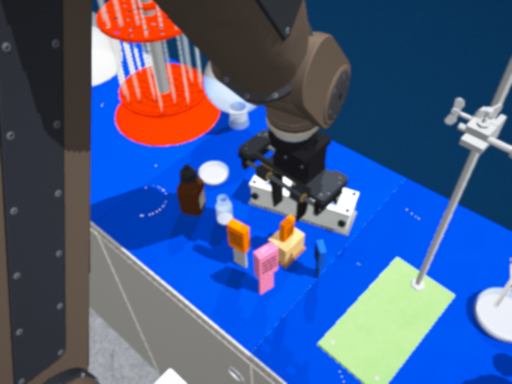

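play_rows:
  increments:
    - {"dx": 0,"dy": 1,"dz": 15,"rx": 0,"ry": 0,"rz": 0}
    - {"dx": 0,"dy": 2,"dz": 30,"rx": 0,"ry": 0,"rz": 0}
    - {"dx": 0,"dy": 2,"dz": 42,"rx": 0,"ry": 0,"rz": 0}
    - {"dx": 0,"dy": 2,"dz": 52,"rx": 0,"ry": 0,"rz": 0}
    - {"dx": 0,"dy": 2,"dz": 61,"rx": 0,"ry": 0,"rz": 0}
    - {"dx": 0,"dy": 2,"dz": 68,"rx": 0,"ry": 0,"rz": 0}
    - {"dx": 0,"dy": 2,"dz": 73,"rx": 0,"ry": 0,"rz": 0}
    - {"dx": 0,"dy": 2,"dz": 74.5,"rx": 0,"ry": 0,"rz": 0}
  fingers: 0.5

```text
t: 2.2
eef_pos: [459.7, 155.7, 247.9]
tcp_rot: [-3.14, -0.005, 3.109]
ft_force: [-0.3, 0.4, -0.1]
opening: 0.503
```

```bash
python3 go.py 460 154.3 246 3.11; python3 - <<'E'
from cell import env, viewer
import cv2
from h import *
for n in("scene","top"):
    c=viewer.read_camera(n);pickle.dump(c,open(n+"2.pkl","wb"))
    a=c["image"][190:270,240:340] if n=="scene" else c["image"][165:265,250:360]
    cv2.imwrite(f"pics/{n}2.png",cv2.resize(a[:,:,::-1],None,fx=6,fy=6,interpolation=cv2.INTER_CUBIC))
E
```

```text
t 2.2 pos [459.7 155.7 247.9] rot [-3.14  -0.005  3.109] ft [-0.32  0.45 -0.08] open 0.503
d [-0.4 -1.4  1.9] r [-0.02 -0.05 -0.01]
```

View pics/scene2.png

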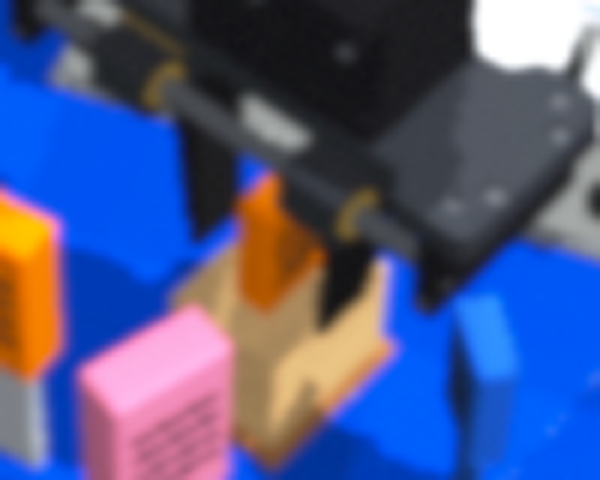

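play_rows:
  increments:
    - {"dx": 0,"dy": -1.4,"dz": 1.5,"rx": 0,"ry": 0,"rz": 0}
    - {"dx": 0,"dy": -1.4,"dz": 1.5,"rx": 0,"ry": 0,"rz": 0}
    - {"dx": 0,"dy": -1.4,"dz": 1.5,"rx": 0,"ry": 0,"rz": 0}
    - {"dx": 0,"dy": -1.4,"dz": 1.5,"rx": 0,"ry": 0,"rz": 0}
    - {"dx": 0,"dy": -1.4,"dz": 1.5,"rx": 0,"ry": 0,"rz": 0}
    - {"dx": 0,"dy": -1.4,"dz": 1.5,"rx": 0,"ry": 0,"rz": 0}
  fingers: 0.21

```text
t: 2.8
eef_pos: [459.7, 154.2, 246.9]
tcp_rot: [-3.14, -0.004, 3.109]
ft_force: [0.3, -0.4, -0.2]
opening: 0.216
```

```bash
python3 go.py 460 154.3 246 3.11; python3 - <<'E'
from cell import env, viewer
import cv2
from h import *
for n in("scene","top"):
    c=viewer.read_camera(n);pickle.dump(c,open(n+"2.pkl","wb"))
    a=c["image"][205:255,260:320] if n=="scene" else c["image"][165:265,250:360]
    cv2.imwrite(f"pics/{n}3.png",cv2.resize(a[:,:,::-1],None,fx=10,fy=10,interpolation=cv2.INTER_CUBIC))
E
```

```text
t 2.8 pos [459.7 154.2 246.9] rot [-3.14  -0.004  3.109] ft [ 0.3  -0.42 -0.17] open 0.216
d [-0.3  0.1  0.9] r [-0.02 -0.04 -0.01]
```

View pics/scene3.png

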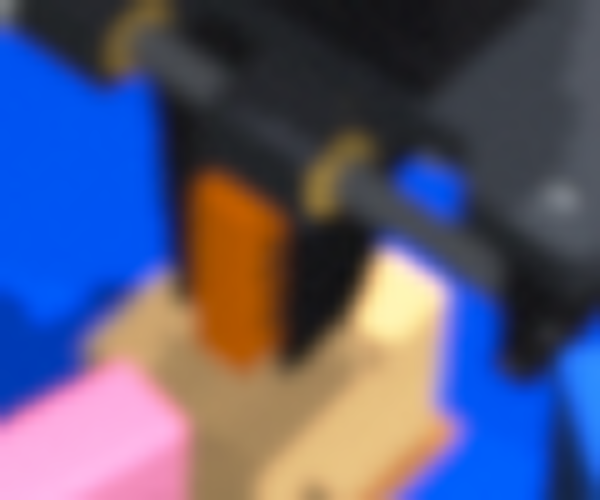

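play_rows:
  increments:
    - {"dx": 0,"dy": 0,"dz": 0,"rx": 0,"ry": 0,"rz": 0}
    - {"dx": 0,"dy": 0,"dz": 0,"rx": 0,"ry": 0,"rz": 0}
    - {"dx": 0,"dy": 0,"dz": 0,"rx": 0,"ry": 0,"rz": 0}
  fingers: 0.17

```text
t: 3.15
eef_pos: [459.7, 154.2, 246.8]
tcp_rot: [-3.14, -0.004, 3.109]
ft_force: [1.1, 0.3, -0.1]
opening: 0.168
```

play_rows:
  increments:
    - {"dx": 0,"dy": 0,"dz": 0,"rx": 0,"ry": 0,"rz": 0}
    - {"dx": 0,"dy": 0,"dz": 0,"rx": 0,"ry": 0,"rz": 0}
  fingers: 0.15

```text
t: 3.32
eef_pos: [459.7, 154.3, 246.8]
tcp_rot: [-3.14, -0.004, 3.109]
ft_force: [-0.3, 0.7, -0.5]
opening: 0.152
```

play_rows:
  increments:
    - {"dx": 0,"dy": 0,"dz": 0,"rx": 0,"ry": 0,"rz": 0}
    - {"dx": 0,"dy": 0,"dz": 0,"rx": 0,"ry": 0,"rz": 0}
  fingers: 0.13

```text
t: 3.48
eef_pos: [459.7, 154.3, 246.8]
tcp_rot: [-3.14, -0.004, 3.109]
ft_force: [0.1, -0.2, 0.2]
opening: 0.142
```

No side force; grip fully.

play_rows:
  increments:
    - {"dx": 0,"dy": 0,"dz": 0,"rx": 0,"ry": 0,"rz": 0}
    - {"dx": 0,"dy": 0,"dz": 0,"rx": 0,"ry": 0,"rz": 0}
    - {"dx": 0,"dy": 0,"dz": 0,"rx": 0,"ry": 0,"rz": 0}
    - {"dx": 0,"dy": 0,"dz": 0,"rx": 0,"ry": 0,"rz": 0}
  fingers: 0

```text
t: 3.82
eef_pos: [459.7, 154.3, 246.8]
tcp_rot: [-3.14, -0.004, 3.109]
ft_force: [-0.0, 0.6, -0.9]
opening: 0.146
```

play_rows:
  increments:
    - {"dx": 0,"dy": 0,"dz": -5,"rx": 0,"ry": 0,"rz": 0}
    - {"dx": 0,"dy": 0,"dz": -10,"rx": 0,"ry": 0,"rz": 0}
    - {"dx": 0,"dy": 0,"dz": -15,"rx": 0,"ry": 0,"rz": 0}
    - {"dx": 0,"dy": 0,"dz": -20,"rx": 0,"ry": 0,"rz": 0}

```text
t: 4.15
eef_pos: [459.8, 154.3, 267.5]
tcp_rot: [-3.14, -0.004, 3.109]
ft_force: [-0.1, 0.4, -1.6]
opening: 0.145
```

play_rows:
  increments:
    - {"dx": 0,"dy": 0,"dz": -15,"rx": 0,"ry": 0,"rz": 0}
    - {"dx": 0,"dy": 0,"dz": -30,"rx": 0,"ry": 0,"rz": 0}
    - {"dx": 0,"dy": 0,"dz": -45,"rx": 0,"ry": 0,"rz": 0}
    - {"dx": 0,"dy": 0,"dz": -60,"rx": 0,"ry": 0,"rz": 0}
    - {"dx": 0,"dy": 0,"dz": -65,"rx": 0,"ry": 0,"rz": 0}
    - {"dx": 0,"dy": 0,"dz": -65,"rx": 0,"ry": 0,"rz": 0}
    - {"dx": 0,"dy": 0,"dz": -65,"rx": 0,"ry": 0,"rz": 0}

```text
t: 4.73
eef_pos: [459.9, 154.4, 332.4]
tcp_rot: [-3.14, -0.004, 3.109]
ft_force: [-0.2, 0.0, -0.4]
opening: 0.149
```

```bash
python3 go.py 578.7 175.8 332 -2.8466
```

```text
t 4.73 pos [459.9 154.4 332.4] rot [-3.14  -0.004  3.109] ft [-0.21  0.03 -0.37] open 0.149
d [-1.18e+02  2.53e+01 -1.00e-01] r [-0.01 -0.04 -3.13]
```

play_rows:
  increments:
    - {"dx": -20,"dy": 4,"dz": 0,"rx": 0,"ry": 0,"rz": -0.5}
    - {"dx": -40,"dy": 8,"dz": 0,"rx": 0,"ry": -0.02,"rz": -1}
    - {"dx": -60,"dy": 12,"dz": 0,"rx": 0,"ry": -0.04,"rz": -1.5}
    - {"dx": -80,"dy": 17,"dz": 0,"rx": 0,"ry": -0.04,"rz": -2}
    - {"dx": -100,"dy": 21,"dz": 0,"rx": 0,"ry": -0.04,"rz": -2.6}
    - {"dx": -113,"dy": 24,"dz": 0,"rx": 0,"ry": -0.04,"rz": -3.13}
    - {"dx": -118,"dy": 25.3,"dz": 0,"rx": 0,"ry": -0.04,"rz": -3.13}
    - {"dx": -118,"dy": 25.3,"dz": 0,"rx": 0,"ry": -0.04,"rz": -3.13}

```text
t: 5.4
eef_pos: [579.1, 175.9, 330.5]
tcp_rot: [-3.141, -0.002, -2.848]
ft_force: [-0.3, -0.8, -1.3]
opening: 0.151
```

play_rows:
  increments:
    - {"dx": 0,"dy": 0,"dz": 0,"rx": 0,"ry": 0,"rz": 0}
    - {"dx": 0,"dy": 0,"dz": 0,"rx": 0,"ry": 0,"rz": 0}

```text
t: 5.57
eef_pos: [578.4, 175.8, 330.0]
tcp_rot: [-3.141, -0.003, -2.85]
ft_force: [-0.4, -0.9, -0.5]
opening: 0.148
```

```bash
python3 go.py 578.7 175.8 332 -2.8466;python3 - <<'E'
from cell import env, viewer
import cv2
from h import *
for n in("scene","top"):
    c=viewer.read_camera(n);pickle.dump(c,open(n+"4.pkl","wb"))
    a=c["image"][150:250,235:375] if n=="scene" else c["image"][125:225,220:350]
    cv2.imwrite(f"pics/{n}4.png",cv2.resize(a[:,:,::-1],None,fx=5.5,fy=5.5,interpolation=cv2.INTER_CUBIC))
s=load("scene4")
for z in(110,90,): print(proj(s,[578.7,175.8,z]))
E
```

```text
t 5.57 pos [578.4 175.8 330. ] rot [-3.141e+00 -3.000e-03 -2.850e+00] ft [-0.41 -0.88 -0.52] open 0.148
d [-0.3 -0.  -2. ] r [-0.01 -0.03 -0.03]
[[315.85008977 174.93270023]]
[[315.12372072 181.8565809 ]]
```

View pics/scene4.png

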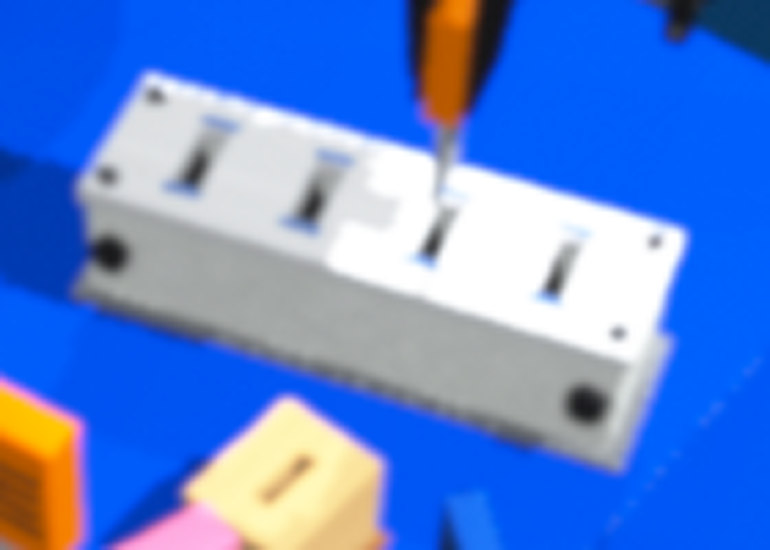

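View pics/top4.png

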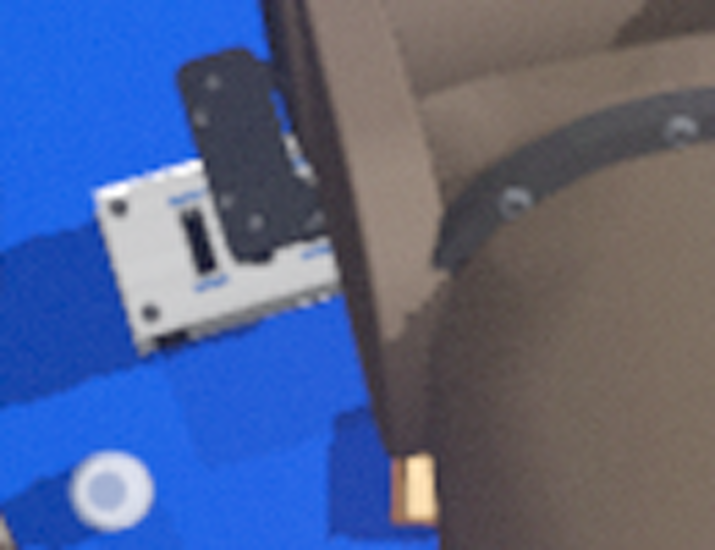

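play_rows:
  increments:
    - {"dx": -0.3,"dy": 0,"dz": 5,"rx": 0,"ry": -0.03,"rz": -0.03}
    - {"dx": -0.3,"dy": 0,"dz": 10,"rx": 0,"ry": -0.03,"rz": -0.03}
    - {"dx": -0.3,"dy": 0,"dz": 15,"rx": 0,"ry": -0.03,"rz": -0.03}
    - {"dx": -0.3,"dy": 0,"dz": 19,"rx": 0,"ry": -0.03,"rz": -0.03}
    - {"dx": -0.3,"dy": 0,"dz": 19,"rx": 0,"ry": -0.03,"rz": -0.03}
    - {"dx": -0.3,"dy": 0,"dz": 19,"rx": 0,"ry": -0.03,"rz": -0.03}

```text
t: 6.17
eef_pos: [578.8, 175.8, 311.1]
tcp_rot: [-3.141, 0.0, -2.846]
ft_force: [0.1, 0.7, 0.2]
opening: 0.143
```

```bash
python3 go.py 578.7 175.8 300 -2.8466;python3 - <<'E'
from cell import env, viewer
import cv2
from h import *
c=viewer.read_camera("scene");pickle.dump(c,open("scene5.pkl","wb"))
a=c["image"][155:215,285:345]
cv2.imwrite(f"pics/scene5.png",cv2.resize(a[:,:,::-1],None,fx=9,fy=9,interpolation=cv2.INTER_CUBIC))
E
```

```text
t 6.17 pos [578.8 175.8 311.1] rot [-3.141  0.    -2.846] ft [0.12 0.73 0.19] open 0.143
d [ 0.1  0.  11.1] r [-0.01  0.    0.01]
```

View pics/scene5.png

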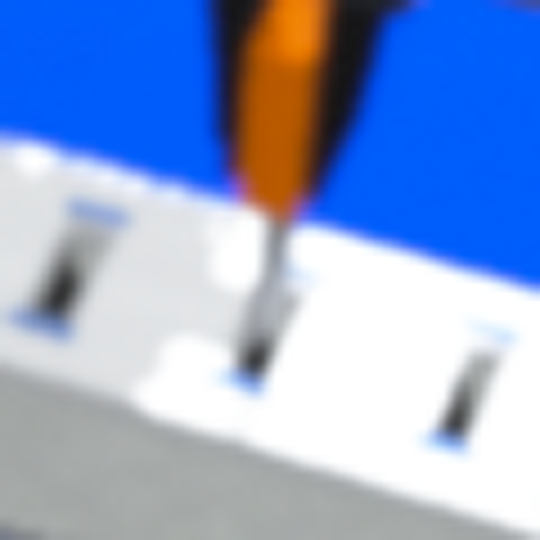

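```bash
python3 - <<'E'
from h import *
c=load("scene5")
a=np.radians(16.9);X=np.array([np.cos(a),np.sin(a),0]);Y=np.array([-X[1],X[0],0]);C=np.array([578.7,175.8,0])
def p(x,y,z): return (((proj(c,C+X*x+Y*y+[0,0,z])[0]-[285,155])+.5)*9).round()
for x,y in((-11,2),(-11,-2),(11,-2),(11,2)): print("tip",p(x,y,69.3),"shoulder",p(x,y,114.3))
for x,y in((-15,5),(-15,-5),(15,-5),(15,5)): print("mouth",p(x,y,65))
E
```

```text
tip [245. 339.] shoulder [259. 201.]
tip [262. 344.] shoulder [276. 206.]
tip [293. 279.] shoulder [308. 140.]
tip [276. 274.] shoulder [291. 135.]
mouth [225. 360.]
mouth [267. 373.]
mouth [310. 283.]
mouth [268. 271.]
```

play_rows:
  increments:
    - {"dx": 0,"dy": 0,"dz": 2,"rx": 0,"ry": 0,"rz": 0}
    - {"dx": 0,"dy": 0,"dz": 4,"rx": 0,"ry": 0,"rz": 0}
    - {"dx": 0,"dy": 0,"dz": 5,"rx": 0,"ry": 0,"rz": 0}
    - {"dx": 0,"dy": 0,"dz": 6,"rx": 0,"ry": 0,"rz": 0}

```text
t: 6.55
eef_pos: [578.8, 175.8, 305.3]
tcp_rot: [-3.141, 0.001, -2.846]
ft_force: [0.1, -0.3, -0.1]
opening: 0.146
```

play_rows:
  increments:
    - {"dx": 0,"dy": 0,"dz": 1,"rx": 0,"ry": 0,"rz": 0}
    - {"dx": 0,"dy": 0,"dz": 2,"rx": 0,"ry": 0,"rz": 0}
    - {"dx": 0,"dy": 0,"dz": 3,"rx": 0,"ry": 0,"rz": 0}
    - {"dx": 0,"dy": 0,"dz": 4,"rx": 0,"ry": 0,"rz": 0}

```text
t: 6.88
eef_pos: [578.8, 175.8, 301.2]
tcp_rot: [-3.141, 0.001, -2.846]
ft_force: [0.5, 0.3, -0.6]
opening: 0.146
```

play_rows:
  increments:
    - {"dx": 0,"dy": 0,"dz": 1,"rx": 0,"ry": 0,"rz": 0}
    - {"dx": 0,"dy": 0,"dz": 2,"rx": 0,"ry": 0,"rz": 0}
    - {"dx": 0,"dy": 0,"dz": 3,"rx": 0,"ry": 0,"rz": 0}
    - {"dx": 0,"dy": 0,"dz": 4,"rx": 0,"ry": 0,"rz": 0}

```text
t: 7.22
eef_pos: [578.8, 175.9, 297.1]
tcp_rot: [-3.141, 0.001, -2.846]
ft_force: [0.1, -0.4, -0.3]
opening: 0.146
```

play_rows:
  increments:
    - {"dx": 0,"dy": 0,"dz": 2,"rx": 0,"ry": 0,"rz": 0}
    - {"dx": 0,"dy": 0,"dz": 4,"rx": 0,"ry": 0,"rz": 0}
    - {"dx": 0,"dy": 0,"dz": 6,"rx": 0,"ry": 0,"rz": 0}
    - {"dx": 0,"dy": 0,"dz": 8,"rx": 0,"ry": 0,"rz": 0}

```text
t: 7.55
eef_pos: [578.8, 175.8, 288.8]
tcp_rot: [-3.141, 0.001, -2.846]
ft_force: [0.3, -0.0, -0.6]
opening: 0.143
```

play_rows:
  increments:
    - {"dx": 0,"dy": 0,"dz": 1,"rx": 0,"ry": 0,"rz": 0}
    - {"dx": 0,"dy": 0,"dz": 2,"rx": 0,"ry": 0,"rz": 0}

```text
t: 7.72
eef_pos: [578.8, 175.8, 286.6]
tcp_rot: [-3.141, 0.0, -2.846]
ft_force: [0.3, -0.7, 0.1]
opening: 0.149
```

play_rows:
  increments:
    - {"dx": 0,"dy": 0,"dz": 1,"rx": 0,"ry": 0,"rz": 0}
    - {"dx": 0,"dy": 0,"dz": 2,"rx": 0,"ry": 0,"rz": 0}

```text
t: 7.88
eef_pos: [578.8, 175.8, 284.5]
tcp_rot: [-3.141, 0.0, -2.846]
ft_force: [0.1, 0.0, -0.4]
opening: 0.147
```

play_rows:
  increments:
    - {"dx": 0,"dy": 0,"dz": 1,"rx": 0,"ry": 0,"rz": 0}
    - {"dx": 0,"dy": 0,"dz": 2,"rx": 0,"ry": 0,"rz": 0}

```text
t: 8.05
eef_pos: [578.8, 175.8, 282.4]
tcp_rot: [-3.141, 0.001, -2.846]
ft_force: [-0.2, 0.6, -0.1]
opening: 0.144
```

play_rows:
  increments:
    - {"dx": 0,"dy": 0,"dz": 1,"rx": 0,"ry": 0,"rz": 0}
    - {"dx": 0,"dy": 0,"dz": 2,"rx": 0,"ry": 0,"rz": 0}
    - {"dx": 0,"dy": 0,"dz": 3,"rx": 0,"ry": 0,"rz": 0}

```text
t: 8.3
eef_pos: [578.8, 175.8, 279.3]
tcp_rot: [-3.141, 0.001, -2.846]
ft_force: [0.5, -0.6, -1.2]
opening: 0.149
```

play_rows:
  increments:
    - {"dx": 0,"dy": 0,"dz": 1,"rx": 0,"ry": 0,"rz": 0}
    - {"dx": 0,"dy": 0,"dz": 2,"rx": 0,"ry": 0,"rz": 0}
    - {"dx": 0,"dy": 0,"dz": 3,"rx": 0,"ry": 0,"rz": 0}

```text
t: 8.55
eef_pos: [578.8, 175.8, 276.2]
tcp_rot: [-3.141, 0.001, -2.846]
ft_force: [0.0, -0.5, 0.3]
opening: 0.146
```

play_rows:
  increments:
    - {"dx": 0,"dy": 0,"dz": 1,"rx": 0,"ry": 0,"rz": 0}
    - {"dx": 0,"dy": 0,"dz": 2,"rx": 0,"ry": 0,"rz": 0}
    - {"dx": 0,"dy": 0,"dz": 3,"rx": 0,"ry": 0,"rz": 0}

```text
t: 8.8
eef_pos: [578.9, 175.8, 273.1]
tcp_rot: [-3.141, 0.001, -2.846]
ft_force: [-0.1, -1.0, -1.1]
opening: 0.147
```

play_rows:
  increments:
    - {"dx": 0,"dy": 0,"dz": -10,"rx": 0,"ry": 0,"rz": 0}
    - {"dx": 0,"dy": 0,"dz": -20,"rx": 0,"ry": 0,"rz": 0}
    - {"dx": 0,"dy": 0,"dz": -30,"rx": 0,"ry": 0,"rz": 0}
    - {"dx": 0,"dy": 0,"dz": -41,"rx": 0,"ry": 0,"rz": 0}
    - {"dx": 0,"dy": 0,"dz": -42,"rx": 0,"ry": 0,"rz": 0}
    - {"dx": 0,"dy": 0,"dz": -42,"rx": 0,"ry": 0,"rz": 0}

```text
t: 9.3
eef_pos: [578.8, 175.9, 316.4]
tcp_rot: [-3.141, 0.003, -2.846]
ft_force: [-0.5, 1.3, -0.7]
opening: 0.146
```

```bash
python3 go.py 564.7 221.8 313 -2.8466
```

```text
t 9.3 pos [578.8 175.9 316.4] rot [-3.141e+00  3.000e-03 -2.846e+00] ft [-0.52  1.31 -0.75] open 0.146
d [ 0.1 48.1  3.4] r [-0.01  0.03  0.01]
```

play_rows:
  increments:
    - {"dx": 0,"dy": 12,"dz": 0,"rx": 0,"ry": 0,"rz": 0}
    - {"dx": 0,"dy": 24,"dz": 0,"rx": 0,"ry": 0,"rz": 0}
    - {"dx": 0,"dy": 36,"dz": 1,"rx": 0,"ry": 0,"rz": 0}
    - {"dx": 0,"dy": 45,"dz": 2,"rx": 0,"ry": 0,"rz": 0}
    - {"dx": 0,"dy": 48,"dz": 3,"rx": 0,"ry": 0.03,"rz": 0}
    - {"dx": 0,"dy": 48,"dz": 3,"rx": 0,"ry": 0.03,"rz": 0}
    - {"dx": 0,"dy": 48,"dz": 3,"rx": 0,"ry": 0.03,"rz": 0}

```text
t: 9.88
eef_pos: [564.7, 222.1, 313.1]
tcp_rot: [-3.14, -0.001, -2.845]
ft_force: [1.1, 0.3, -0.3]
opening: 0.145
```

```bash
python3 go.py 564.7 221.8 300 -2.8466
```

```text
t 9.88 pos [564.7 222.1 313.1] rot [-3.140e+00 -1.000e-03 -2.845e+00] ft [ 1.14  0.28 -0.33] open 0.145
d [ 0.1 -0.3 13.1] r [-0.01 -0.01  0.01]
```

Now into cell B, gently past the cover, then feel.

play_rows:
  increments:
    - {"dx": 0,"dy": -0.3,"dz": 2,"rx": 0,"ry": 0,"rz": 0}
    - {"dx": 0,"dy": -0.3,"dz": 4,"rx": 0,"ry": 0,"rz": 0}
    - {"dx": 0,"dy": -0.3,"dz": 6,"rx": 0,"ry": 0,"rz": 0}
    - {"dx": 0,"dy": -0.3,"dz": 8,"rx": 0,"ry": 0,"rz": 0}

```text
t: 10.22
eef_pos: [564.9, 221.5, 304.8]
tcp_rot: [-3.14, -0.001, -2.846]
ft_force: [-0.0, -1.2, -0.6]
opening: 0.145
```

play_rows:
  increments:
    - {"dx": 0,"dy": 0,"dz": 2,"rx": 0,"ry": 0,"rz": 0}
    - {"dx": 0,"dy": 0,"dz": 4,"rx": 0,"ry": 0,"rz": 0}
    - {"dx": 0,"dy": 0,"dz": 6,"rx": 0,"ry": 0,"rz": 0}
    - {"dx": 0,"dy": 0,"dz": 8,"rx": 0,"ry": 0,"rz": 0}

```text
t: 10.55
eef_pos: [564.9, 221.4, 296.6]
tcp_rot: [-3.14, -0.001, -2.846]
ft_force: [-1.0, 0.5, -0.4]
opening: 0.143
```

play_rows:
  increments:
    - {"dx": 0,"dy": 0,"dz": 2,"rx": 0,"ry": 0,"rz": 0}
    - {"dx": 0,"dy": 0,"dz": 4,"rx": 0,"ry": 0,"rz": 0}
    - {"dx": 0,"dy": 0,"dz": 6,"rx": 0,"ry": 0,"rz": 0}
    - {"dx": 0,"dy": 0,"dz": 7,"rx": 0,"ry": 0,"rz": 0}

```text
t: 10.88
eef_pos: [564.9, 221.4, 289.3]
tcp_rot: [-3.14, -0.001, -2.846]
ft_force: [-0.2, -0.9, -0.9]
opening: 0.142
```

play_rows:
  increments:
    - {"dx": 0,"dy": 0,"dz": 1,"rx": 0,"ry": 0,"rz": 0}
    - {"dx": 0,"dy": 0,"dz": 2,"rx": 0,"ry": 0,"rz": 0}

```text
t: 11.05
eef_pos: [564.9, 221.5, 287.3]
tcp_rot: [-3.141, -0.001, -2.846]
ft_force: [-0.3, 2.0, 2.1]
opening: 0.151
```

play_rows:
  increments:
    - {"dx": 0,"dy": 0,"dz": 1,"rx": 0,"ry": 0,"rz": 0}
    - {"dx": 0,"dy": 0,"dz": 2,"rx": 0,"ry": 0,"rz": 0}

```text
t: 11.22
eef_pos: [564.9, 221.8, 285.4]
tcp_rot: [-3.141, -0.001, -2.846]
ft_force: [-1.3, 3.0, 2.1]
opening: 0.146
```

play_rows:
  increments:
    - {"dx": 0,"dy": 0,"dz": 1,"rx": 0,"ry": 0,"rz": 0}
    - {"dx": 0,"dy": 0,"dz": 2,"rx": 0,"ry": 0,"rz": 0}

```text
t: 11.38
eef_pos: [564.9, 221.9, 283.6]
tcp_rot: [-3.141, -0.0, -2.846]
ft_force: [-0.6, 1.8, 3.0]
opening: 0.148
```

play_rows:
  increments:
    - {"dx": 0,"dy": 0.3,"dz": 1,"rx": 0,"ry": 0,"rz": 0}
    - {"dx": 0,"dy": 0.3,"dz": 2,"rx": 0,"ry": 0,"rz": 0}

```text
t: 11.55
eef_pos: [565.0, 222.1, 281.8]
tcp_rot: [-3.141, 0.001, -2.846]
ft_force: [-0.1, 1.5, 5.3]
opening: 0.147
```

play_rows:
  increments:
    - {"dx": 0,"dy": 0,"dz": 1,"rx": 0,"ry": 0,"rz": 0}
    - {"dx": 0,"dy": 0,"dz": 2,"rx": 0,"ry": 0,"rz": 0}

```text
t: 11.72
eef_pos: [565.1, 222.0, 279.9]
tcp_rot: [-3.141, 0.001, -2.846]
ft_force: [-0.3, 0.8, 4.7]
opening: 0.144
```

play_rows:
  increments:
    - {"dx": 0,"dy": 0,"dz": 1,"rx": 0,"ry": 0,"rz": 0}
    - {"dx": 0,"dy": 0,"dz": 1,"rx": 0,"ry": 0,"rz": 0}

```text
t: 11.88
eef_pos: [565.1, 221.9, 278.8]
tcp_rot: [-3.141, 0.001, -2.846]
ft_force: [0.2, -0.3, 2.7]
opening: 0.146
```

play_rows:
  increments:
    - {"dx": 0,"dy": 0,"dz": 1,"rx": 0,"ry": 0,"rz": 0}
    - {"dx": 0,"dy": 0,"dz": 2,"rx": 0,"ry": 0,"rz": 0}
    - {"dx": 0,"dy": 0,"dz": 3,"rx": 0,"ry": 0,"rz": 0}

```text
t: 12.13
eef_pos: [565.2, 221.9, 275.7]
tcp_rot: [-3.141, 0.002, -2.846]
ft_force: [-0.4, 0.6, 4.0]
opening: 0.15
```

play_rows:
  increments:
    - {"dx": 0,"dy": 0,"dz": 1,"rx": 0,"ry": 0,"rz": 0}
    - {"dx": 0,"dy": 0,"dz": 2,"rx": 0,"ry": 0,"rz": 0}
    - {"dx": 0,"dy": 0,"dz": 3,"rx": 0,"ry": 0,"rz": 0}

```text
t: 12.38
eef_pos: [565.1, 221.9, 272.5]
tcp_rot: [-3.141, 0.001, -2.846]
ft_force: [-0.2, -0.2, 2.8]
opening: 0.144
```

play_rows:
  increments:
    - {"dx": 0,"dy": 0,"dz": 1,"rx": 0,"ry": 0,"rz": 0}
    - {"dx": 0,"dy": 0,"dz": 2,"rx": 0,"ry": 0,"rz": 0}
    - {"dx": 0,"dy": 0,"dz": 3,"rx": 0,"ry": 0,"rz": 0}

```text
t: 12.63
eef_pos: [565.1, 221.9, 269.3]
tcp_rot: [-3.141, 0.001, -2.846]
ft_force: [0.2, 0.1, 3.0]
opening: 0.147
```

play_rows:
  increments:
    - {"dx": 0,"dy": 0,"dz": 1,"rx": 0,"ry": 0,"rz": 0}
    - {"dx": 0,"dy": 0,"dz": 2,"rx": 0,"ry": 0,"rz": 0}
    - {"dx": 0,"dy": 0,"dz": 3,"rx": 0,"ry": 0,"rz": 0}

```text
t: 12.88
eef_pos: [565.1, 221.9, 266.1]
tcp_rot: [-3.141, 0.001, -2.846]
ft_force: [-0.5, -0.0, 3.3]
opening: 0.145
```

play_rows:
  increments:
    - {"dx": 0,"dy": 0,"dz": 1,"rx": 0,"ry": 0,"rz": 0}
    - {"dx": 0,"dy": 0,"dz": 2,"rx": 0,"ry": 0,"rz": 0}

```text
t: 13.05
eef_pos: [565.1, 221.9, 264.0]
tcp_rot: [-3.141, 0.001, -2.846]
ft_force: [0.1, 0.0, 2.5]
opening: 0.146
```

play_rows:
  increments:
    - {"dx": 0,"dy": 0,"dz": 0.5,"rx": 0,"ry": 0,"rz": 0}
    - {"dx": 0,"dy": 0,"dz": 1,"rx": 0,"ry": 0,"rz": 0}

```text
t: 13.22
eef_pos: [565.1, 221.9, 262.9]
tcp_rot: [-3.141, 0.001, -2.846]
ft_force: [-0.4, -0.5, 3.6]
opening: 0.146
```

play_rows:
  increments:
    - {"dx": 0,"dy": 0,"dz": 0.3,"rx": 0,"ry": 0,"rz": 0}
    - {"dx": 0,"dy": 0,"dz": 0.5,"rx": 0,"ry": 0,"rz": 0}

```text
t: 13.38
eef_pos: [565.1, 221.9, 262.4]
tcp_rot: [-3.141, 0.001, -2.846]
ft_force: [-1.1, 0.2, 2.8]
opening: 0.148
```

```bash
python3 - <<'E'
from cell import env, viewer
import cv2
from h import *
c=viewer.read_camera("scene");pickle.dump(c,open("scene6.pkl","wb"))
a=c["image"][145:225,245:345]
cv2.imwrite(f"pics/scene6.png",cv2.resize(a[:,:,::-1],None,fx=7,fy=7,interpolation=cv2.INTER_CUBIC))
E
```

```text
(no output)
```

View pics/scene6.png

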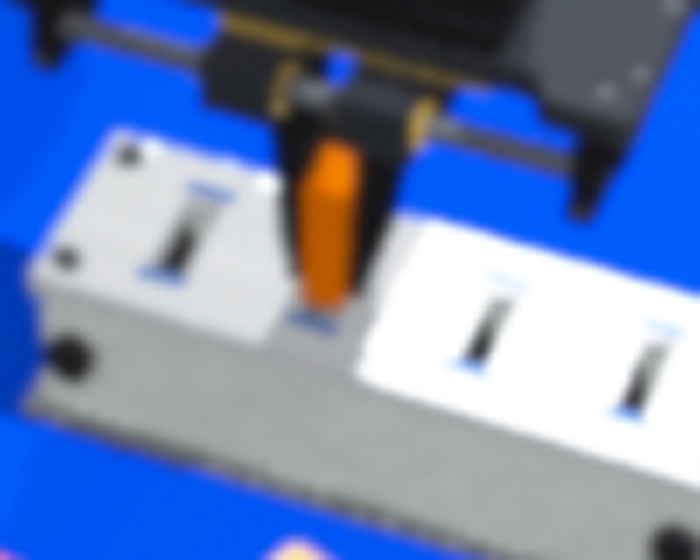

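play_rows:
  increments:
    - {"dx": 0,"dy": 0,"dz": 0.3,"rx": 0,"ry": 0,"rz": 0}
    - {"dx": 0,"dy": 0,"dz": 0.5,"rx": 0,"ry": 0,"rz": 0}

```text
t: 13.6
eef_pos: [565.1, 221.9, 261.9]
tcp_rot: [-3.141, 0.001, -2.846]
ft_force: [-0.1, -0.4, 2.7]
opening: 0.149
```

play_rows:
  increments:
    - {"dx": 0,"dy": 0,"dz": 0,"rx": 0,"ry": 0,"rz": 0}
    - {"dx": 0,"dy": 0,"dz": 0,"rx": 0,"ry": 0,"rz": 0}
    - {"dx": 0,"dy": 0,"dz": 0,"rx": 0,"ry": 0,"rz": 0}
    - {"dx": 0,"dy": 0,"dz": 0,"rx": 0,"ry": 0,"rz": 0}
    - {"dx": 0,"dy": 0,"dz": 0,"rx": 0,"ry": 0,"rz": 0}
  fingers: 0.4

```text
t: 14.02
eef_pos: [565.1, 221.9, 261.8]
tcp_rot: [-3.141, 0.001, -2.846]
ft_force: [-0.1, 0.1, -0.0]
opening: 0.392
```

play_rows:
  increments:
    - {"dx": 0,"dy": 0,"dz": -5,"rx": 0,"ry": 0,"rz": 0}
    - {"dx": 0,"dy": 0,"dz": -15,"rx": 0,"ry": 0,"rz": 0}
    - {"dx": 0,"dy": 0,"dz": -35,"rx": 0,"ry": 0,"rz": 0}
    - {"dx": 0,"dy": 0,"dz": -60,"rx": 0,"ry": 0,"rz": 0}
    - {"dx": 0,"dy": 0,"dz": -90,"rx": 0,"ry": 0,"rz": 0}
    - {"dx": 0,"dy": 0,"dz": -110,"rx": 0,"ry": 0,"rz": 0}
    - {"dx": 0,"dy": 0,"dz": -120,"rx": 0,"ry": 0,"rz": 0}
    - {"dx": 0,"dy": 0,"dz": -120,"rx": 0,"ry": 0,"rz": 0}

```text
t: 14.68
eef_pos: [564.9, 222.0, 384.6]
tcp_rot: [-3.14, 0.005, -2.846]
ft_force: [0.0, -0.6, 1.4]
opening: 0.399
```

```bash
python3 - <<'E'
from cell import env, viewer
import cv2
from h import *
for n in ("scene","top"):
    c=viewer.read_camera(n);pickle.dump(c,open(n+"7.pkl","wb"))
    cv2.imwrite(f"pics/{n}7.png",cv2.resize(c["image"][:,:,::-1],None,fx=1.5,fy=1.5))
c=load("scene7")
a=c["image"][145:225,245:345]
cv2.imwrite(f"pics/scene7c.png",cv2.resize(a[:,:,::-1],None,fx=7,fy=7,interpolation=cv2.INTER_CUBIC))
a=np.radians(16.9);X=np.array([np.cos(a),np.sin(a),0]);Y=np.array([-X[1],X[0],0]);C=np.array([564.7,221.8,0])
def p(x,y,z): return (((proj(c,C+X*x+Y*y+[0,0,z])[0]-[245,145])+.5)*7).round()
for x,y in((-15,7),(-15,-7),(15,-7),(15,7)): print("top",p(x,y,115),"bottom",p(x,y,65))
E
```

```text
top [300. 182.] bottom [295. 302.]
top [346. 196.] bottom [339. 315.]
top [383. 128.] bottom [375. 247.]
top [337. 115.] bottom [331. 234.]
```

View pics/scene7.png

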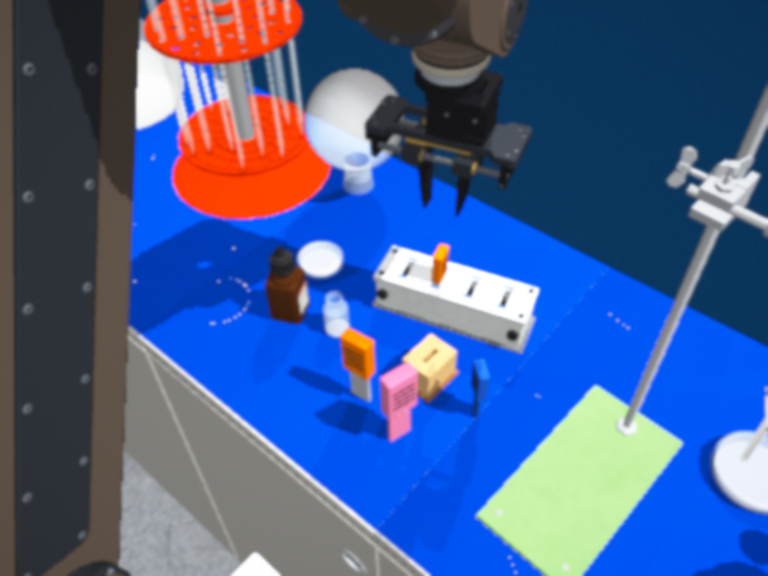

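View pics/scene7c.png

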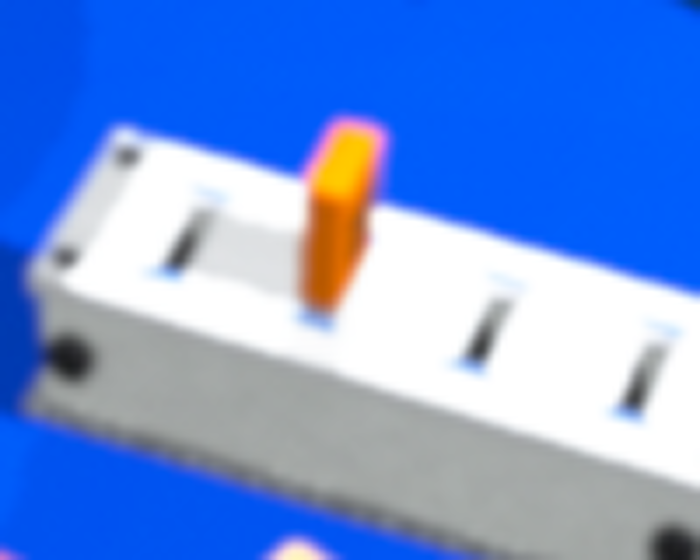

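The blade stands upright with its shoulder on the cover (handle base near crop pixel (320,308), predicted (317,309)). The vial, bottle and dish look unmoved.

```bash
python3 -c "
from cell import env
print(env.job_done())"
```

```text
the job is handed in; nothing more can be done
None
```

The blade is standing home in the cell I judged sound, released, and the job is handed in. No verdict came back.

- **Pick-up:** I took the smaller orange spacer from the wooden holder by its handle. The larger orange one standing loose was the decoy.
- **Cell at about (579, 176) mm:** the blade went about 34 mm deep with no measurable resistance. I judged it slack and withdrew.
- **Cell at about (565, 222) mm:** resistance began at about 20 mm deep and rose to a highest reading of about 6 N. The jaws then parted at about 27 mm. After that the drag stayed at about 3 to 4.5 N all the way to about 45 mm deep, so this is the sound cell. I did not probe the other two.
- **Last checks:** the scene picture shows the handle upright with its shoulder on the cover, within a pixel or so of where I predicted it. The force on the tool fell to about 0 N on release, and the gripper is about 120 mm above the blade. By eye in the scene picture, the vial, bottle and dish are where they were; I did not measure them.
- **Disagreements:** the two cameras differed by 2 to 4 mm on the cell positions. I used the top view, and a side force of about 3 N on entry led me to shift about 0.3 mm. My first move call was refused as invalid input, and nothing moved.

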